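# Screw the hand nut onto the vegetable cutter

## Task

Put the black hand nut upright over the vegetable cutter's threaded spindle. Turn it gently backward (counter-clockwise from above) until you feel it drop at the thread start, then forward (clockwise) to run it on until the spring collar under it is pressed well down, and let go. Never lean on it or force a jammed thread, and leave the glass jar where it is.

Things in the scene. Friction and masses are not known exactly. Their poses are not given: they have to be found in the camera images.
- nut: Loose black hand nut, 160 to 260 g, standing mouth down on the counter. Origin: centre of its underside, z up. Hollow round skirt 56 mm across (60 over ribs, 46 inside), capped at 48 mm; on the cap one wing to grip, 50 mm long (nut's x), 12 thick (y), 38 tall: 86 mm in all. In the mouth three lugs 120 degrees apart (one at +x), 10 to 16 mm above the underside, reach in to radius 17 mm.
- nut_grip (a point): A point in the nut's wing on its axis, 75 mm above its underside (11 mm below the wing's top); a good height to pinch the wing across its 12 mm. Axes as the nut's: x along the wing, z up.
- cutter: Vegetable cutter with its hopper off: fixed steel housing 200 x 200 mm, top 58 mm above the counter, on it a 180 mm grating disc (top 64 mm above the counter). Origin: centre of its underside. Stands anywhere, turned a little; the threaded spindle stands on its vertical axis.
- seat (a point): Point on the vertical spindle axis level with the top of the unpressed spring collar, 80 mm above the counter; axes as the housing's (they do not show the thread's angle). The nut's underside is about 15 mm above it when resting on the thread lands, about 6 mm above it once dropped into the thread starts, and 2 to 5 mm below it when tight.
- collar (a joint): Travel of the spring collar, a 60 mm steel ring round the spindle: 0 free, 0.005 m at its stop; about 2 N plus 1.5 N per mm. Turned forward from the drop, the nut meets it after 1.0 to 1.5 rad (play), the thread takes load at 1.5 rad, the collar is half down at about 1.95 rad, at its stop at about 2.35 rad, which takes some 0.2 to 0.5 N m.
- jar: Glass jar with a steel lid, 56 mm in diameter, 85 mm tall, standing near the nut. Origin: centre of its underside. Leave it alone.
- tip (a point): Top of the spindle, on its axis, 38 mm above seat. Spindle 32 mm thick, top 6 mm tapering to 20 mm; thread ridges 44 mm across. Three-start right-hand thread, lead 36 mm a turn (5.7 mm per rad; clockwise from above goes down), 3 mm of axial play. The starts, 120 degrees apart, lie at an unknown angle. The drive is locked: it does not turn.
- lands (a point): On the spindle axis, 26 mm above seat, at the lands where the lugs rest when set on: underside then 14 to 17 mm above seat (to 19 on a stop tooth). Turned backward it rises up to 3 mm and within 2.1 rad falls to 6 mm and stops hard on a tooth. Turned forward before the drop it jams on the tooth. If it catches crooked undropped, ease it 0.3 rad forward. Over 0.8 N m at a stop is forcing it.
Not all that is in view belongs to the job. Of the things shaped like the nut, the black one is meant.

How it is judged:
By the outcome, as a careful person would: the job done as asked, in the order asked, and still so for the second after the job is handed in, with the robot touching nothing.
It also fails if it takes over 72 s, if anything falls off the work surface, if the arm or the gripper's body presses on something with over 40 N, if the wrist force passes 120 N, or if a joint passes its speed limit or range.

## Robot

A 6-joint arm with a two-finger parallel gripper is mounted at the origin on the work surface. World frame = base frame: x ahead of the robot, y to its left, z up, the work surface at z = 0. Lengths are in m, angles in degrees, forces in N, time in s.
With the tool pointing down it reaches from about 0.25 to 0.725 m from the base axis. Payload 9.7 kg.
Tool frame: the origin (TCP) lies at the very end of the fingers, on their centre line; the grasp point (between the pads) lies 19 mm behind it; z points along the fingers, y is the line along which they close (so a half turn about z gives the same grasp; the last joint's range is limited). The gripper opens to 85 mm and grips with 20 to 120 N. Pads are 22 mm wide; open, the fingers measure 114 mm over their backs; the gripper's body (76 mm by 85 mm) begins 54 mm behind the grasp point. The pads swing forward as they close: fully open they stand 13 mm farther back than shut.
Start: joints at [68.411, 4.979, 10.078, 95.1, 0, 90], TCP at [0.202, 0.511, 0.231] pointing down, gripper open.
Joint ranges: [-179.16, 179.16], [-48.56, 103.87], [-65.8, 70.77], [-126.05, 130.52], [-82.76, 87.17], [-180, 180]. Speed limits (degrees/s): [127.2, 127.2, 147.25, 180, 180, 180].

## Interface

Orientations are given as [roll, pitch, yaw] about the fixed x, y, z axes, in that order (R = Rz(yaw) Ry(pitch) Rx(roll)).
In Python, from workcell import bot gives the robot as it stands.
- The arm moves only by the tool arm_command, never from a script. Its argument "series" is a list of rows, each a list of 4 numbers: the shift along the tool's x, y, z in m, then the turn about the tool's z in rad. A call has exactly 5 rows; each row is the pose to reach, as a shift and turn from the pose commanded when the call began, along the tool's axes at that moment; what a row does not reach only later rows make up. A row lasts 1/10 s, in which the tool goes at most 50 mm and 8.59 degrees, less where a joint would pass 70% of its speed; a pose out of reach is approached as far as the arm can. A call with a gripper value outside its range is refused whole. "hand" is the finger opening in m, from 0 to 0.0854, set as the call begins (left out, the last holds). The fingers move at their own pace and stop on an object; "grip_force" is the grip in N (left out, the last holds). Time passes only in rows, so rows that repeat a pose let the fingers close, or fill a call up. It gives the time, the measured TCP pose, the force, the opening and the grip force at its end, in the units of the state.
- bot.get_obs(): the state, without advancing time (a new reading comes with each control period).
- bot.camera(name): name is "scene" or "top" or "wrist"; returns a dict with "color" (420x560x3 uint8, blue, green, red), "camera_matrix" (3x3 intrinsics, pixels), "xyz" and "orientation" of the camera in the world; the wrist camera has in their place "T_tool_cam" (4x4, takes a point from camera to tool coordinates, whose origin is the TCP and whose axes are the flange's). Camera axes: x right, y up, looking along -z (the intrinsics and any distortion apply to the point x, -y, -z); pixel columns grow to the right and rows downward; lengths in m; the calibration is good to about 2 mm. A picture is of the moment at which its call begins: read the wrist's pose just before it. There is no depth.
- bot.job_done(): hands the job in; it is judged then, once.
Trained networks look in the newest picture that a camera, given by its name, has taken for a name from the list of things; names that differ only in an ending like _2 or _b are one class to them, and where a whole thing is asked for, a point or a joint stands for the part that bears it (a point fixed in the world has none). Each returns a list of dicts, best first, with "confidence" (0 to 1); they miss things now and then, are a little off and sometimes report something else, mostly with a low value. They report only what shows in the picture. A call takes as long as a camera call. They do not tell look-alikes from the thing itself.
- bot.find_in(camera, target): "location" ([column, row] in pixels, amid what is visible of it).
- bot.mark_of(camera, target): "location" ([column, row] in pixels: a listed point, or the origin of a listed thing).
The state is a dict: "time": time; "q": joint angles; "qd": joint speeds; "joint_efforts": joint torques, N m; "ee_pos": TCP position; "tcp_rot": TCP orientation; "wrist_force": force on the tool from outside, world axes, zero at the start; "torque": the same for the moment, N m; "opening": finger opening in m; "grasp_force": force on a finger pad.
Only numpy, scipy, OpenCV 4.12 (cv2) and the standard library are available. Lean on these libraries where they do the work, as an engineer would, in place of code of your own. Each camera call takes 0.05 s, during which the arm holds its last target. There are 200 camera calls.

## Working session

There is one attempt and no reset: what is moved stays moved. The work goes in short steps, Python scripts to look and compute and a tool call to move; the robot and the scene stay as the last step left them, time stands still between calls to the robot, and variables do not carry over. Pictures are saved under pics/ and viewed, at most 10 in all, crops included, and the job is handed in when it is done.

Besides the shell and the picture viewer there is one more tool, called after "Request:" as name(argument=value, ...), one argument or row to a line, values as JSON. arm_command: Moves the arm, as the interface text tells. Its arguments: {"type":"object","properties":{"series":{"type":"array"},"hand":{"type":"number"},"grip_force":{"type":"number"}},"required":["series"]}

```bash
ls; mkdir -p pics
cat > h.py <<'E'
import numpy as np, cv2
from scipy.spatial.transform import Rotation as R
from workcell import bot
def cam(name):
    o=bot.get_obs(); c=bot.camera(name)
    K=np.array(c["camera_matrix"])
    if name=="wrist":
        T=np.eye(4);T[:3,:3]=R.from_euler('xyz',o["tcp_rot"],degrees=True).as_matrix();T[:3,3]=o["ee_pos"]
        M=T@np.array(c["T_tool_cam"])
    else:
        M=np.eye(4);M[:3,3]=c["xyz"];M[:3,:3]=R.from_euler('xyz',c["orientation"],degrees=True).as_matrix()
    return c,K,M
def ray(K,M,px):
    d=np.array([(px[0]-K[0,2])/K[0,0],-(px[1]-K[1,2])/K[1,1],-1.])
    return M[:3,3],M[:3,:3]@d
def at(K,M,px,z):
    o,d=ray(K,M,px); return o+d*(z-o[2])/d[2]
def proj(K,M,p):
    q=M[:3,:3].T@(np.array(p)-M[:3,3]); return [K[0,0]*q[0]/-q[2]+K[0,2],K[1,1]*-q[1]/-q[2]+K[1,2]]
E
python3 - <<'E'
from h import *
o=bot.get_obs();print(o)
for n in("scene","top"):
    c,K,M=cam(n);print(n,{k:v for k,v in c.items() if k!="color"})
    cv2.imwrite(f"pics/{n}0.png",c["color"])
    for t,z in(("nut",0),("nut_grip",.075),("cutter",0),("tip",.118),("seat",.08),("jar",0)):
        for d in bot.mark_of(n,t)[:3]: print(t,np.round(d["location"],1),round(d["confidence"],2),at(K,M,d["location"],z).round(4))
E
```

```text
pics
{'time': 0.0, 'q': array([6.84113853e+01, 5.01104496e+00, 1.00338542e+01, 9.50993521e+01,
       1.40959979e-04, 8.99996510e+01]), 'qd': array([-0.02351466, -0.06219308, -0.00063789,  0.08211734, -0.08039219,
       -0.09913663]), 'joint_efforts': array([ 1.05775111e-03, -5.20385993e+01,  4.64806366e+01,  1.60574808e-02,
        1.02458800e-04, -7.51021986e-06]), 'ee_pos': array([0.20228102, 0.51120221, 0.23057823]), 'tcp_rot': array([-1.79923457e+02, -1.41426053e-04,  1.58411734e+02]), 'wrist_force': array([-0.57901321,  0.93004476,  0.15201949]), 'torque': array([0.00311037, 0.02760828, 0.00414904]), 'grasp_force': 0.0, 'opening': 0.0855975441689753}
scene {'camera_matrix': array([[437.67666132,   0.        , 280.31088629],
       [  0.        , 437.67666132, 205.35956254],
       [  0.        ,   0.        ,   1.        ]]), 'xyz': array([1.07986163, 0.24171383, 0.83016295]), 'orientation': array([ 39.28084118,  -0.98157124, 105.11953469])}
nut [384.3 202.9] 0.94 [0.3423 0.3238 0.    ]
nut [344.6 227. ] 0.75 [0.4426 0.2417 0.    ]
nut [388.4 246.1] 0.57 [0.469  0.3477 0.    ]
[... 526 characters left out ...]
[  0.        , 458.99018941, 208.93034086],
       [  0.        ,   0.        ,   1.        ]]), 'xyz': array([0.44232509, 0.09766418, 0.99404474]), 'orientation': array([  3.81401656,   0.28608095, -90.93158445])}
nut [217.8 239.9] 0.78 [0.4438 0.2397 0.    ]
nut [171.4 221.4] 0.77 [0.4855 0.3402 0.    ]
nut [175.8 283.4] 0.67 [0.352  0.3307 0.    ]
nut_grip [168.4 284.8] 0.65 [0.3563 0.3279 0.075 ]
nut_grip [213.9 243.2] 0.63 [0.4373 0.2369 0.075 ]
nut_grip [162.3 221.9] 0.6 [0.4816 0.3401 0.075 ]
cutter [399.6 182.8] 0.98 [ 0.5614 -0.157   0.    ]
tip [415.7 178.2] 0.83 [ 0.5556 -0.1579  0.118 ]
seat [409.5 182.8] 0.96 [ 0.5515 -0.1562  0.08  ]
jar [215.7 153.9] 0.6 [0.6318 0.243  0.    ]
```

```bash
python3 -c "
import cv2
a=cv2.imread('pics/top0.png');b=cv2.imread('pics/scene0.png')
cv2.imwrite('pics/m1.png',cv2.resize(a,(800,600)))
cv2.imwrite('pics/m2.png',cv2.resize(b[130:340,80:460],(800,442)))"
```

```text
(no output)
```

View pics/m1.png

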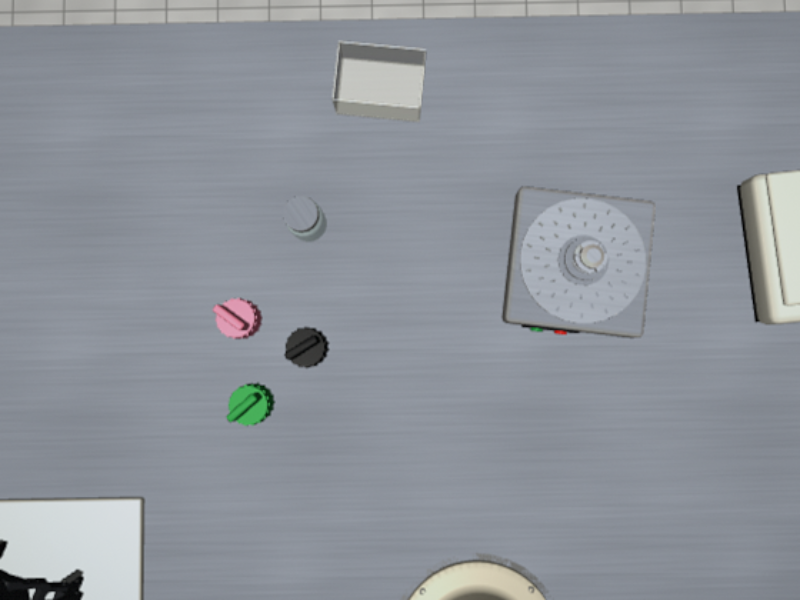

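View pics/m2.png

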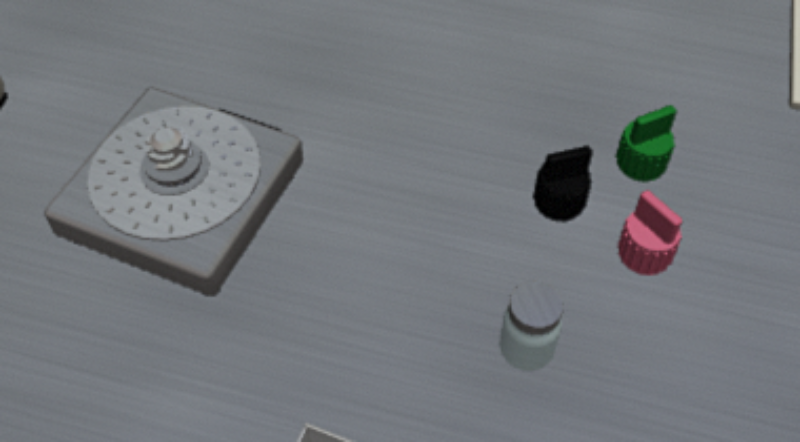

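The black nut is at about (306,347) in the enlarged top view. The jar is at (303,217), the spindle at about (592,257), and the pink and green nuts are look-alikes. I'll move over the black nut next.

Request:
arm_command(
  series=[
    [-0.03, -0.015, 0, 0.06],
    [-0.07, -0.036, 0, 0.14],
    [-0.115, -0.06, 0, 0.22],
    [-0.16, -0.082, 0, 0.3],
    [-0.2, -0.103, 0, 0.37],
  ],
)

```text
time: 1.2
ee_pos: [0.3515, 0.3404, 0.2315]
tcp_rot: [180.0, 0.0, 137.0]
wrist_force: [0.2, 0.8, 0.2]
opening: 0.0854
grasp_force: 0.0
```

Request:
arm_command(
  series=[
    [-0.045, -0.005, 0, 0.1],
    [-0.09, -0.01, 0, 0.2],
    [-0.12, -0.013, 0, 0.3],
    [-0.136, -0.014, 0, 0.37],
    [-0.136, -0.014, 0, 0.37],
  ],
)

```text
time: 1.7
ee_pos: [0.4418, 0.2379, 0.2312]
tcp_rot: [-180.0, 0.0, 115.8]
wrist_force: [-0.3, 0.4, -0.3]
opening: 0.0856
grasp_force: 0.0
```

Run:
```python
from h import *
c,K,M=cam("wrist");o=bot.get_obs()
print(o["time"],o["q"].round(1),o["ee_pos"],o["tcp_rot"]);print(c["T_tool_cam"],K)
cv2.imwrite("pics/w1.png",c["color"])
for t,z in(("nut",0),("nut_grip",.075)):
    for d in bot.mark_of("wrist",t)[:3]: print(t,np.round(d["location"],1),round(d["confidence"],2),at(K,M,d["location"],z).round(4))
```

```text
1.75 [28.4 -1.7  3.3 94.9  0.  92.5] [0.44109533 0.23878457 0.23122642] [-1.79988880e+02 -6.07788349e-03  1.15957240e+02]
[[-2.79320569e-04  9.46337333e-01  3.23180406e-01  8.46580651e-02]
 [ 9.99999346e-01  6.22897353e-04 -9.59682662e-04  1.11638337e-03]
 [-1.10949175e-03  3.23179927e-01 -9.46336887e-01 -1.42337409e-01]
 [ 0.00000000e+00  0.00000000e+00  0.00000000e+00  1.00000000e+00]] [[292.80771343   0.         283.44687606]
 [  0.         292.80771343 208.98239598]
 [  0.           0.           1.        ]]
nut [283.1 171.6] 0.9 [0.4393 0.2456 0.    ]
nut [244.9  78.2] 0.81 [0.351  0.3259 0.    ]
nut [350.6 111.7] 0.59 [0.481  0.3473 0.    ]
nut_grip [245.3  74.3] 0.73 [0.3611 0.3268 0.075 ]
nut_grip [365.2 115.5] 0.56 [0.4805 0.3439 0.075 ]
```

View pics/w1.png

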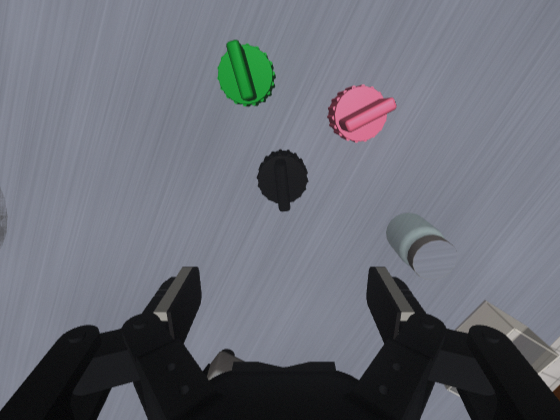

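The black nut is at (283,178), with its wing running from about (281,160) to (284,210), so it's nearly aligned with the tool's x axis. The jar at (425,245) is clear of the fingers.

Run:
```python
from h import *
c,K,M=cam("wrist");o=bot.get_obs();Rt=R.from_euler('xyz',o["tcp_rot"],degrees=True).as_matrix()
im=c["color"][140:225,245:325]
g=np.clip(im.astype(float)*4,0,255).astype(np.uint8)
cv2.imwrite("pics/w2.png",cv2.resize(g,None,fx=7,fy=7,interpolation=cv2.INTER_CUBIC))
for px in((281,160),(284.5,210),(283,185)):
    print(px,(Rt.T@(at(K,M,px,.086)-o["ee_pos"])).round(4))
for p in((.4425,.2407,.0),):print((Rt.T@(np.array(p)-o["ee_pos"])).round(4),proj(K,M,p),proj(K,M,(p[0],p[1],.086)))
```

```text
(281, 160) [ 0.037  -0.0009  0.1453]
(284.5, 210) [-0.0149  0.0026  0.1453]
(283, 185) [0.0118 0.001  0.1453]
[-0.0004  0.0024  0.2313] [np.float64(284.0712674830101), np.float64(177.8607109115621)] [np.float64(284.32768880680277), np.float64(196.5521386514172)]
```

View pics/w2.png

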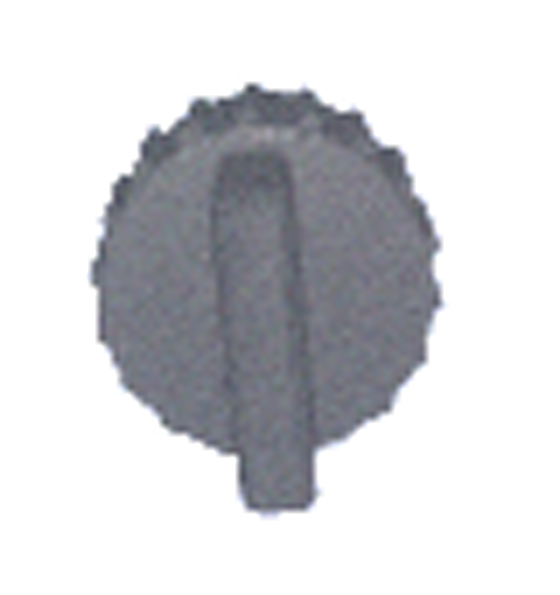

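Run:
```python
from h import *
from scipy.optimize import least_squares
from scipy.spatial import ConvexHull
# silhouette fit: skirt cylinder r=.029 h=.048 + wing box, compare convex hull masks' moments
def pts(x,y,a):
    t=np.linspace(0,2*np.pi,48,endpoint=False)
    P=[[.0295*np.cos(s),.0295*np.sin(s),z] for s in t for z in(0,.048)]+[[sx*.025,sy*.006,z] for sx in(1,-1) for sy in(1,-1) for z in(.048,.086)]
    P=np.array(P);c,s=np.cos(a),np.sin(a)
    return np.c_[x+c*P[:,0]-s*P[:,1],y+s*P[:,0]+c*P[:,1],P[:,2]]
def box(K,M,v):
    q=np.array([proj(K,M,p) for p in pts(*v)]);return q
for n in("top","wrist"):
    c,K,M=cam(n)
    if n=="top": im=cv2.imread("pics/top0.png")
    else: im=c["color"]
    m=(im.max(2)<55).astype(np.uint8)
    u,v=proj(K,M,(.443,.241,.04));k=np.zeros_like(m);cv2.circle(k,(int(u),int(v)),45 if n=="wrist" else 28,1,-1);m&=k
    h=cv2.convexHull(cv2.findNonZero(m))[:,0].astype(float)
    A=np.linspace(0,2*np.pi,40,endpoint=False);D=np.c_[np.cos(A),np.sin(A)]
    sup=(D@h.T).max(1)+.0
    f=lambda p:(D@box(K,M,p).T).max(1)-sup
    for a0 in(2.03,):
        r=least_squares(f,[.443,.241,a0],x_scale=[.01,.01,.1],diff_step=1e-4);print(n,m.sum(),r.x.round(4),np.degrees(r.x[2]).round(1),np.sqrt(np.mean(r.fun**2)).round(2))
```

```text
top 333 [0.4377 0.2425 3.0645] 175.6 1.17
wrist 2131 [0.4377 0.246  2.1383] 122.5 1.53
```

Request:
arm_command(
  series=[
    [0.002, 0, 0.03, -0.02],
    [0.006, 0, 0.065, -0.065],
    [0.006, 0, 0.1, -0.065],
    [0.006, 0, 0.125, -0.065],
    [0.006, 0, 0.14, -0.065],
  ],
  hand=0.06,
)

```text
time: 2.5
ee_pos: [0.4368, 0.2449, 0.0892]
tcp_rot: [-179.9, -0.0, 119.8]
wrist_force: [0.2, 0.5, -0.2]
opening: 0.06
grasp_force: 0.0
```

Request:
arm_command(
  series=[
    [0, 0, 0.012, 0],
    [0, 0, 0.024, 0],
    [0, 0, 0.033, 0],
    [0, 0, 0.033, 0],
    [0, 0, 0.033, 0],
  ],
)

```text
time: 3.0
ee_pos: [0.4383, 0.2449, 0.0588]
tcp_rot: [180.0, 0.0, 119.7]
wrist_force: [-0.4, 0.3, -0.2]
opening: 0.0598
grasp_force: 0.0
```

Request:
arm_command(
  series=[
    [0, 0, 0, 0],
    [0, 0, 0, 0],
    [0, 0, 0, 0],
    [0, 0, 0, 0],
    [0, 0, 0, 0],
  ],
  hand=0.0,
  grip_force=60,
)

```text
time: 3.5
ee_pos: [0.4382, 0.2448, 0.0585]
tcp_rot: [180.0, 0.0, 119.7]
wrist_force: [-0.6, -0.8, 1.3]
opening: 0.0107
grasp_force: 60.9
```

Run:
```python
from h import *
o=bot.get_obs();print(o)
c,K,M=cam("wrist");cv2.imwrite("pics/w3.png",np.clip(c["color"].astype(float)*1.8,0,255).astype(np.uint8))
```

```text
{'time': 3.5, 'q': array([ 2.91902006e+01, -1.36325747e+00, -1.55570137e+01,  7.57954711e+01,
       -1.25021818e-03,  8.94572489e+01]), 'qd': array([ 0.01368736, -0.01535608, -0.04097491, -0.00229352,  0.01594456,
        0.00345789]), 'joint_efforts': array([ 5.00786654e-02, -4.41603684e+01,  4.59586787e+01, -2.68561877e-01,
        1.83783268e-02, -1.43660432e-04]), 'ee_pos': array([0.43816448, 0.24477639, 0.05846838]), 'tcp_rot': array([1.79989240e+02, 1.35220773e-03, 1.19732951e+02]), 'wrist_force': array([-0.57322503, -0.84317501,  1.28441516]), 'torque': array([-0.09397899,  0.06459129,  0.02722651]), 'grasp_force': 60.89062571525574, 'opening': 0.010732933821438577}
```

View pics/w3.png

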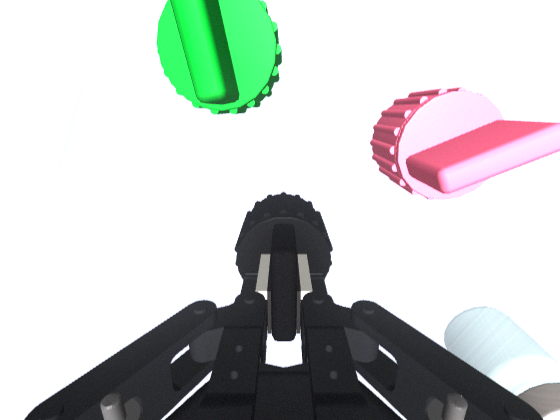

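The wing is pinched in the centre of the pads and the nut hasn't tilted. The skirt's top edge in the picture is at row 194. I'll check its offset along the wing.

Run:
```python
from h import *
c,K,M=cam("wrist");o=bot.get_obs();Rt=R.from_euler('xyz',o["tcp_rot"],degrees=True).as_matrix()
m=(c["color"].max(2)<50);rows=[np.where(m[100:300,u])[0].min()+100 for u in range(270,300)];print("top row",min(rows),np.median(rows))
t=np.linspace(0,6.28,60)
for x0 in(-.006,-.003,0,.003,.006):
    C=np.array(o["ee_pos"])+Rt@[x0,0,0]
    f=lambda z,r:np.array([proj(K,M,(C[0]+r*np.cos(s),C[1]+r*np.sin(s),z)) for s in t])
    print(x0,f(0,.030)[:,1].min().round(1),f(.048,.028)[:,1].min().round(1), proj(K,M,[*(C+Rt@[-.025,0,0])[:2],.086]), proj(K,M,[*(C+Rt@[.025,0,0])[:2],.086]))
```

```text
top row 193 195.0
-0.006 198.4 226.5 [np.float64(280.9866867067623), np.float64(353.92854888637123)] [np.float64(280.6409193957362), np.float64(265.24678810462865)]
-0.003 194.4 221.5 [np.float64(280.96811445890063), np.float64(349.165173085568)] [np.float64(280.61741453781383), np.float64(259.2183055933831)]
0 190.3 216.5 [np.float64(280.9492921103949), np.float64(344.33765193388945)] [np.float64(280.5935531446495), np.float64(253.09837958233572)]
0.003 186.2 211.4 [np.float64(280.9302145750797), np.float64(339.4446809410303)] [np.float64(280.56932704204945), np.float64(246.88491356938923)]
0.006 182.0 206.2 [np.float64(280.9108766279354), np.float64(334.4849200036251)] [np.float64(280.5447278040188), np.float64(240.57574647093054)]
```

Request:
arm_command(
  series=[
    [0, 0, -0.02, 0],
    [0, 0, -0.055, 0],
    [0, 0, -0.095, 0],
    [0, 0, -0.13, 0],
    [0, 0, -0.155, 0],
  ],
)

```text
time: 4.1
ee_pos: [0.4383, 0.2449, 0.2155]
tcp_rot: [179.9, 0.0, 119.7]
wrist_force: [1.0, 0.3, -3.1]
opening: 0.0109
grasp_force: 60.4
```

Request:
arm_command(
  series=[
    [-0.02, -0.006, 0, 0.05],
    [-0.05, -0.016, 0, 0.1],
    [-0.085, -0.027, 0, 0.15],
    [-0.117, -0.037, 0, 0.2],
    [-0.15, -0.048, 0, 0.26],
  ],
)

```text
time: 4.6
ee_pos: [0.4708, 0.0895, 0.2129]
tcp_rot: [-180.0, -0.0, 104.7]
wrist_force: [1.2, 0.4, -1.7]
opening: 0.011
grasp_force: 60.3
```

Request:
arm_command(
  series=[
    [-0.032, -0.0016, 0, 0.052],
    [-0.065, -0.003, 0, 0.104],
    [-0.097, -0.005, 0, 0.156],
    [-0.129, -0.006, 0, 0.208],
    [-0.161, -0.008, 0, 0.26],
  ],
)

```text
time: 5.1
ee_pos: [0.5044, -0.0683, 0.2129]
tcp_rot: [-180.0, -0.0, 89.8]
wrist_force: [0.9, -0.2, -2.2]
opening: 0.0109
grasp_force: 60.3
```

Request:
arm_command(
  series=[
    [-0.035, 0.008, 0, 0.06],
    [-0.075, 0.016, 0, 0.12],
    [-0.115, 0.025, 0, 0.18],
    [-0.145, 0.031, 0, 0.23],
    [-0.158, 0.034, 0, 0.26],
  ],
)

```text
time: 5.6
ee_pos: [0.5381, -0.2274, 0.2122]
tcp_rot: [-179.9, 0.0, 74.8]
wrist_force: [-0.8, 0.9, -2.0]
opening: 0.0109
grasp_force: 60.3
```

Request:
arm_command(
  series=[
    [0, 0, 0, 0],
    [0, 0, 0, 0],
    [0, 0, 0, 0],
    [0, 0, 0, 0],
    [0, 0, 0, 0],
  ],
)

```text
time: 6.1
ee_pos: [0.5382, -0.2242, 0.2136]
tcp_rot: [180.0, -0.0, 75.1]
wrist_force: [-0.0, 0.9, -1.6]
opening: 0.0111
grasp_force: 60.3
```

Run:
```python
from h import *
c,K,M=cam("wrist");o=bot.get_obs();print(o)
cv2.imwrite("pics/w4.png",np.clip(c["color"].astype(float)*1.2,0,255).astype(np.uint8))
for t,z in(("tip",.118),("lands",.106),("seat",.08),("cutter",.0)):
    for d in bot.mark_of("wrist",t)[:2]: print(t,np.round(d["location"],1),round(d["confidence"],2),at(K,M,d["location"],z).round(4))
```

```text
{'time': 6.15, 'q': array([-2.26288111e+01,  9.22958437e+00,  1.27819711e+01,  9.35321465e+01,
        4.23538466e-03,  8.22662598e+01]), 'qd': array([-0.27838047,  0.20229014,  0.13035243, -0.03542759,  0.04605881,
        0.11497004]), 'joint_efforts': array([ 5.43604419e-02, -5.81479275e+01,  4.77609801e+01,  2.47551085e-03,
        4.34697995e-04, -5.87203449e-04]), 'ee_pos': array([ 0.53821759, -0.22433314,  0.21353731]), 'tcp_rot': array([ 1.79979374e+02, -1.47313085e-03,  7.51049301e+01]), 'wrist_force': array([ 0.51734387, -0.13403295, -1.86641426]), 'torque': array([-0.0079615 , -0.02715897,  0.02251612]), 'grasp_force': 60.2835738658905, 'opening': 0.011260273108396824}
tip [284.5 128. ] 0.62 [ 0.5575 -0.1557  0.118 ]
tip [283.4 122. ] 0.62 [ 0.5578 -0.1511  0.118 ]
lands [282.6 126.2] 0.85 [ 0.5562 -0.1546  0.106 ]
lands [286. 123.] 0.46 [ 0.5595 -0.1529  0.106 ]
seat [284.3 128.5] 0.94 [ 0.5568 -0.1583  0.08  ]
cutter [284.6 123.5] 0.78 [ 0.5576 -0.1577  0.    ]
```

View pics/w4.png

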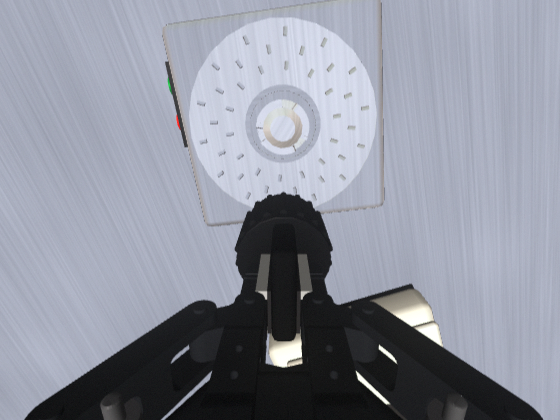

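The spindle is centred at about (283,125), with the collar ring around it from row 86 to row 163. The axis works out near (0.557, -0.156).

Request:
arm_command(
  series=[
    [0.015, 0, 0, 0],
    [0.035, 0, 0, 0],
    [0.055, 0.0005, 0, 0],
    [0.067, 0.0005, 0, 0],
    [0.0715, 0.0005, 0, 0],
  ],
)

```text
time: 6.85
ee_pos: [0.5574, -0.1546, 0.2133]
tcp_rot: [180.0, -0.0, 75.1]
wrist_force: [-0.0, -0.6, -1.2]
opening: 0.0107
grasp_force: 60.3
```

Request:
arm_command(
  series=[
    [0, 0, 0.01, 0],
    [0, 0, 0.02, 0],
    [0, 0, 0.03, 0],
    [0, 0, 0.037, 0],
    [0, 0, 0.037, 0],
  ],
)

```text
time: 7.35
ee_pos: [0.5564, -0.1563, 0.1746]
tcp_rot: [-179.9, 0.0, 75.0]
wrist_force: [-0.3, 0.1, -2.6]
opening: 0.011
grasp_force: 60.1
```

Run:
```python
from h import *
c,K,M=cam("top");o=bot.get_obs();print(o["ee_pos"],o["wrist_force"],o["torque"])
for n in("top","scene"):
    c,K,M=cam(n)
    u,v=proj(K,M,(.557,-.156,.1));u,v=int(u),int(v)
    cv2.imwrite(f"pics/{n}5.png",cv2.resize(c["color"][max(v-60,0):v+60,max(u-60,0):u+60],None,fx=5,fy=5,interpolation=cv2.INTER_CUBIC))
a=np.hstack([cv2.imread("pics/top5.png")[:, :400] if 0 else cv2.resize(cv2.imread(f"pics/{n}5.png"),(400,400)) for n in("top","scene")])
cv2.imwrite("pics/m5.png",np.clip(a.astype(float)*1.6,0,255).astype(np.uint8))
```

```text
[ 0.55667115 -0.15627425  0.17553775] [-0.17560793 -0.25567232 -1.84436844] [-0.00492597  0.02282797 -0.03277087]
```

View pics/m5.png

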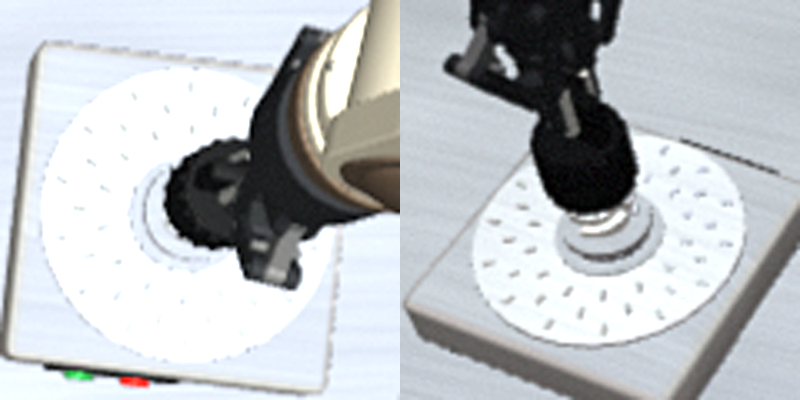

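The nut sits right over the spindle in both views: (583,165) in the scene half, with the threads visible just under its mouth. I'll lower it gently and watch the force.

Request:
arm_command(
  series=[
    [0, 0, 0.002, 0],
    [0, 0, 0.004, 0],
    [0, 0, 0.006, 0],
    [0, 0, 0.008, 0],
    [0, 0, 0.01, 0],
  ],
)

```text
time: 8.0
ee_pos: [0.5571, -0.156, 0.1661]
tcp_rot: [-180.0, 0.0, 75.0]
wrist_force: [-1.2, -0.2, -2.7]
opening: 0.0108
grasp_force: 60.1
```

Request:
arm_command(
  series=[
    [0, 0, 0.001, 0],
    [0, 0, 0.002, 0],
    [0, 0, 0.003, 0],
    [0, 0, 0.004, 0],
    [0, 0, 0.005, 0],
  ],
)

```text
time: 8.5
ee_pos: [0.557, -0.1561, 0.1613]
tcp_rot: [-180.0, 0.0, 75.0]
wrist_force: [-1.7, -0.1, -0.8]
opening: 0.011
grasp_force: 60.5
```

Run:
```python
from h import *
o=bot.get_obs();print(o["ee_pos"],o["tcp_rot"],o["wrist_force"],o["torque"])
```

```text
[ 0.55698869 -0.15605907  0.16126957] [-1.79990609e+02  1.08880547e-02  7.50448903e+01] [-1.65091322 -0.07547147 -0.76685628] [0.00788368 0.35063247 0.02517037]
```

Request:
arm_command(
  series=[
    [0, -0.001, 0.001, 0],
    [0, -0.001, 0.002, 0],
    [0, -0.001, 0.003, 0],
    [0, -0.001, 0.004, 0],
    [0, -0.001, 0.005, 0],
  ],
)

```text
time: 9.0
ee_pos: [0.5562, -0.1558, 0.1562]
tcp_rot: [180.0, -0.0, 75.0]
wrist_force: [-0.3, -0.2, -2.9]
opening: 0.011
grasp_force: 60.2
```

Run:
```python
from h import *
o=bot.get_obs();print(o["ee_pos"],o["tcp_rot"],o["wrist_force"],o["torque"])
```

```text
[ 0.55616938 -0.15576637  0.15617453] [ 1.79998852e+02 -3.53949603e-03  7.50461103e+01] [-0.33563223 -0.20719684 -2.94153432] [ 0.02069896  0.03354154 -0.02375087]
```

Request:
arm_command(
  series=[
    [0, 0, 0.0005, 0],
    [0, 0, 0.001, 0],
    [0, 0, 0.0015, 0],
    [0, 0, 0.002, 0],
    [0, 0, 0.002, 0],
  ],
)

```text
time: 9.5
ee_pos: [0.5561, -0.1558, 0.1543]
tcp_rot: [180.0, -0.0, 75.0]
wrist_force: [0.4, -1.0, -1.6]
opening: 0.0113
grasp_force: 60.2
```

Request:
arm_command(
  series=[
    [0, 0, 0.0005, 0],
    [0, 0, 0.001, 0],
    [0, 0, 0.0015, 0],
    [0, 0, 0.002, 0],
    [0, 0, 0.002, 0],
  ],
)

```text
time: 10.0
ee_pos: [0.5563, -0.1558, 0.1538]
tcp_rot: [179.9, 0.0, 75.0]
wrist_force: [-2.3, 0.9, 8.6]
opening: 0.011
grasp_force: 61.9
```

Run:
```python
from h import *
o=bot.get_obs();print(o["ee_pos"],o["tcp_rot"],o["wrist_force"],o["torque"])
```

```text
[ 0.55630441 -0.15576598  0.15380237] [1.79899821e+02 6.74505491e-04 7.50487013e+01] [-2.29107439  0.91932477  8.55890532] [ 0.26664514  0.76763886 -0.0058207 ]
```

Request:
arm_command(
  series=[
    [0, 0, -0.001, 0],
    [0, 0, -0.001, -0.06],
    [0, 0, -0.001, -0.12],
    [0, 0, -0.001, -0.18],
    [0, 0, -0.001, -0.2],
  ],
)

```text
time: 10.5
ee_pos: [0.5563, -0.156, 0.1543]
tcp_rot: [179.9, 0.0, 86.6]
wrist_force: [-2.5, 0.1, 6.4]
opening: 0.011
grasp_force: 61.5
```

```bash
cat > s.py <<'E'
from h import *
o=bot.get_obs();print(o["ee_pos"].round(4),o["tcp_rot"].round(2),o["wrist_force"].round(2),o["torque"].round(2),o["q"][5].round(1))
E
python3 s.py
```

```text
[ 0.5563 -0.156   0.1543] [1.7993e+02 4.0000e-02 8.6610e+01] [-2.51  0.11  6.43] [-0.18  0.52 -0.12] 77.7
```

Request:
arm_command(
  series=[
    [0, -0.0005, -0.0005, -0.05],
    [0, -0.0005, -0.0005, -0.1],
    [0, -0.0005, -0.0005, -0.16],
    [0, -0.0005, -0.0005, -0.22],
    [0, -0.0005, -0.0005, -0.25],
  ],
)

```text
time: 11.0
ee_pos: [0.556, -0.156, 0.1549]
tcp_rot: [179.9, 0.1, 100.9]
wrist_force: [-1.3, 0.3, 6.0]
opening: 0.0109
grasp_force: 61.5
```

```bash
python3 s.py
```

```text
[ 0.556  -0.156   0.1549] [1.7991e+02 6.0000e-02 1.0094e+02] [-1.25  0.25  6.01] [ 0.07  0.17 -0.12] 63.4
```

Request:
arm_command(
  series=[
    [0, 0, -0.0005, -0.06],
    [0, 0, -0.0005, -0.12],
    [0, 0, -0.0005, -0.18],
    [0, 0, -0.0005, -0.24],
    [0, 0, -0.0005, -0.27],
  ],
)

```text
time: 11.5
ee_pos: [0.5556, -0.1558, 0.1541]
tcp_rot: [-180.0, -0.0, 116.4]
wrist_force: [-0.5, 0.6, -1.3]
opening: 0.0109
grasp_force: 60.2
```

```bash
python3 s.py
```

```text
[ 0.5556 -0.1558  0.1541] [-179.99   -0.    116.43] [-0.47  0.62 -1.29] [ 0.   -0.02 -0.02] 47.9
```

The vertical force has vanished, so it's past the crest. I'll lower to follow the drop.

Request:
arm_command(
  series=[
    [0, 0, 0.001, 0],
    [0, 0, 0.002, 0],
    [0, 0, 0.003, 0],
    [0, 0, 0.004, 0],
    [0, 0, 0.004, 0],
  ],
)

```text
time: 12.0
ee_pos: [0.5555, -0.1559, 0.1507]
tcp_rot: [-180.0, 0.0, 116.3]
wrist_force: [-2.8, -0.5, 3.5]
opening: 0.0111
grasp_force: 61.3
```

```bash
python3 s.py
```

```text
[ 0.5555 -0.1559  0.1507] [-1.8000e+02  3.0000e-02  1.1628e+02] [-2.83 -0.51  3.46] [-0.28  0.81  0.1 ] 48.1
```

Request:
arm_command(
  series=[
    [0, 0, 0, -0.04],
    [0, 0, 0.0005, -0.08],
    [0, 0, 0.001, -0.12],
    [0, 0, 0.0015, -0.16],
    [0, 0, 0.0015, -0.16],
  ],
)

```text
time: 12.5
ee_pos: [0.5554, -0.1559, 0.1483]
tcp_rot: [-180.0, -0.0, 125.5]
wrist_force: [-1.4, -1.7, -1.8]
opening: 0.0113
grasp_force: 60.2
```

```bash
python3 s.py
```

```text
[ 0.5554 -0.1559  0.1483] [-1.7995e+02 -3.0000e-02  1.2547e+02] [-1.4  -1.68 -1.79] [-0.43  0.4  -0.01] 38.9
```

Falling freely. I'll lower further.

Request:
arm_command(
  series=[
    [0, 0, 0.001, 0],
    [0, 0, 0.002, 0],
    [0, 0, 0.003, 0],
    [0, 0, 0.0035, 0],
    [0, 0, 0.0035, 0],
  ],
)

```text
time: 13.0
ee_pos: [0.5556, -0.1558, 0.1453]
tcp_rot: [-180.0, 0.0, 125.4]
wrist_force: [-2.7, -2.5, 0.2]
opening: 0.0112
grasp_force: 60.6
```

```bash
python3 s.py
```

```text
[ 0.5556 -0.1558  0.1453] [-1.7999e+02  1.0000e-02  1.2545e+02] [-2.68 -2.54  0.18] [-0.59  0.62 -0.07] 38.9
```

Request:
arm_command(
  series=[
    [0, -0.0007, 0.0003, 0],
    [0, -0.0007, 0.0006, -0.02],
    [0, -0.0007, 0.001, -0.04],
    [0, -0.0007, 0.001, -0.06],
    [0, -0.0007, 0.001, -0.06],
  ],
)

```text
time: 13.5
ee_pos: [0.5551, -0.1561, 0.1453]
tcp_rot: [180.0, 0.0, 129.0]
wrist_force: [-4.6, -0.1, 7.3]
opening: 0.011
grasp_force: 62.0
```

```bash
python3 s.py
```

```text
[ 0.5551 -0.1561  0.1453] [1.7996e+02 4.0000e-02 1.2895e+02] [-4.64 -0.14  7.33] [-0.21  1.09 -0.65] 35.3
```

Torque of -0.65 N m at 6.8 mm above the seat: it has dropped and is against the tooth. Now forward.

Request:
arm_command(
  series=[
    [0.0004, -0.0005, -0.0005, 0.03],
    [0.0004, -0.0005, -0.0005, 0.07],
    [0.0004, -0.0005, -0.0002, 0.12],
    [0.0004, -0.0005, 0.0003, 0.2],
    [0.0004, -0.0005, 0.0006, 0.25],
  ],
)

```text
time: 14.0
ee_pos: [0.5552, -0.1558, 0.1441]
tcp_rot: [179.9, 0.0, 114.4]
wrist_force: [0.7, -0.1, 2.3]
opening: 0.0112
grasp_force: 60.9
```

```bash
python3 s.py
```

```text
[ 0.5552 -0.1558  0.1441] [1.7989e+02 1.0000e-02 1.1444e+02] [ 0.74 -0.09  2.31] [-0.03 -0.29  0.03] 49.9
```

Request:
arm_command(
  series=[
    [0, 0, 0.0005, 0.08],
    [0, 0, 0.001, 0.17],
    [0, 0, 0.0014, 0.25],
    [0, 0, 0.0019, 0.33],
    [0, 0, 0.0023, 0.4],
  ],
)

```text
time: 14.5
ee_pos: [0.5551, -0.1557, 0.1418]
tcp_rot: [179.9, -0.0, 91.5]
wrist_force: [-1.0, 1.3, 3.0]
opening: 0.0108
grasp_force: 61.0
```

```bash
python3 s.py
```

```text
[ 0.5551 -0.1557  0.1418] [ 1.799e+02 -4.000e-02  9.151e+01] [-1.03  1.34  3.01] [ 0.28 -0.03  0.02] 72.8
```

Request:
arm_command(
  series=[
    [0, 0, 0.0005, 0.08],
    [0, 0, 0.001, 0.17],
    [0, 0, 0.0014, 0.25],
    [0, 0, 0.0019, 0.33],
    [0, 0, 0.0023, 0.4],
  ],
)

```text
time: 15.0
ee_pos: [0.5551, -0.1556, 0.1396]
tcp_rot: [179.9, -0.1, 68.6]
wrist_force: [0.7, 1.1, 3.3]
opening: 0.011
grasp_force: 61.1
```

```bash
python3 s.py
```

```text
[ 0.5551 -0.1556  0.1396] [ 1.7992e+02 -9.0000e-02  6.8600e+01] [0.7  1.1  3.25] [ 0.29 -0.13  0.04] 95.7
```

Request:
arm_command(
  series=[
    [0, 0, 0.0005, 0.08],
    [0, 0, 0.001, 0.17],
    [0, 0, 0.0014, 0.25],
    [0, 0, 0.0019, 0.33],
    [0, 0, 0.0023, 0.4],
  ],
)

```text
time: 15.5
ee_pos: [0.5553, -0.1558, 0.1373]
tcp_rot: [179.9, -0.1, 45.7]
wrist_force: [1.3, 0.5, 2.7]
opening: 0.011
grasp_force: 61.1
```

```bash
python3 s.py
```

```text
[ 0.5553 -0.1558  0.1373] [ 1.7993e+02 -1.0000e-01  4.5680e+01] [1.33 0.45 2.74] [-0.08 -0.21  0.03] 118.6
```

Request:
arm_command(
  series=[
    [0, 0, 0.0004, 0.07],
    [0, 0, 0.0008, 0.14],
    [0, 0, 0.0012, 0.21],
    [0, 0, 0.0016, 0.28],
    [0, 0, 0.0019, 0.34],
  ],
)

```text
time: 16.0
ee_pos: [0.5554, -0.156, 0.1355]
tcp_rot: [179.9, -0.1, 26.2]
wrist_force: [1.3, -0.4, 4.0]
opening: 0.0113
grasp_force: 61.1
```

```bash
python3 s.py
```

```text
[ 0.5554 -0.156   0.1355] [ 1.7994e+02 -1.3000e-01  2.6220e+01] [ 1.27 -0.43  4.02] [-0.25 -0.27  0.12] 138.1
```

Request:
arm_command(
  series=[
    [0, 0, 0.0004, 0.07],
    [0, 0, 0.0008, 0.14],
    [0, 0, 0.0012, 0.21],
    [0, 0, 0.0016, 0.28],
    [0, 0, 0.0018, 0.32],
  ],
)

```text
time: 16.5
ee_pos: [0.5557, -0.1562, 0.1341]
tcp_rot: [179.9, -0.2, 7.9]
wrist_force: [1.7, -1.3, 5.8]
opening: 0.0111
grasp_force: 61.4
```

```bash
python3 s.py
```

```text
[ 0.5557 -0.1562  0.1341] [179.95  -0.19   7.89] [ 1.7  -1.34  5.78] [-0.43 -0.36  0.12] 156.4
```

Request:
arm_command(
  series=[
    [0, 0, 0.0002, 0.05],
    [0, 0, 0.0004, 0.1],
    [0, 0, 0.0006, 0.15],
    [0, 0, 0.0008, 0.19],
    [0, 0, 0.0008, 0.19],
  ],
)

```text
time: 17.0
ee_pos: [0.5558, -0.1564, 0.1336]
tcp_rot: [180.0, -0.2, -2.9]
wrist_force: [1.3, -2.1, 6.4]
opening: 0.0109
grasp_force: 61.5
```

```bash
python3 s.py
```

```text
[ 0.5558 -0.1564  0.1336] [179.96  -0.22  -2.93] [ 1.33 -2.14  6.43] [-0.5  -0.35  0.  ] 167.2
```

Request:
arm_command(
  series=[
    [0, 0, -0.0004, 0],
    [0, 0, -0.0008, 0.02],
    [0, 0, -0.0012, 0.04],
    [0, 0, -0.0012, 0.06],
    [0, 0, -0.0012, 0.06],
  ],
)

```text
time: 17.5
ee_pos: [0.5554, -0.1565, 0.1343]
tcp_rot: [180.0, -0.2, -6.4]
wrist_force: [4.5, -3.2, 5.3]
opening: 0.0108
grasp_force: 61.4
```

```bash
python3 s.py
```

```text
[ 0.5554 -0.1565  0.1343] [ 1.7997e+02 -1.5000e-01 -6.3900e+00] [ 4.49 -3.18  5.34] [-0.86 -0.87  0.08] 170.7
```

Request:
arm_command(
  series=[
    [-0.0003, -0.0003, -0.0005, 0],
    [-0.0003, -0.0003, -0.001, 0],
    [-0.0003, -0.0003, -0.001, 0],
    [-0.0003, -0.0003, -0.001, 0],
    [-0.0003, -0.0003, -0.001, 0],
  ],
)

```text
time: 18.0
ee_pos: [0.5553, -0.1564, 0.1345]
tcp_rot: [179.9, -0.1, -6.4]
wrist_force: [6.7, -4.3, -1.0]
opening: 0.011
grasp_force: 60.4
```

```bash
python3 s.py
```

```text
[ 0.5553 -0.1564  0.1345] [ 1.7995e+02 -1.3000e-01 -6.3700e+00] [ 6.66 -4.29 -0.96] [-1.28 -1.45  0.01] 170.6
```

Request:
arm_command(
  series=[
    [0.0008, 0.0006, 0, 0],
    [0.0008, 0.0006, 0, 0.03],
    [0.0008, 0.0006, 0.0002, 0.06],
    [0.0008, 0.0006, 0.0004, 0.1],
    [0.0008, 0.0006, 0.0004, 0.1],
  ],
)

```text
time: 18.5
ee_pos: [0.5553, -0.1566, 0.1339]
tcp_rot: [180.0, -0.0, -12.2]
wrist_force: [4.7, -3.2, -0.1]
opening: 0.011
grasp_force: 60.6
```

```bash
python3 s.py
```

```text
[ 0.5553 -0.1566  0.1339] [ 1.7999e+02 -4.0000e-02 -1.2220e+01] [ 4.72 -3.16 -0.11] [-0.86 -1.02  0.07] 176.5
```

Torque is still small, so it isn't fully tight, and joint 6 is near its limit. I'll regrasp half a turn back.

Request:
arm_command(
  series=[
    [0, 0, 0, 0],
    [0, 0, 0, 0],
    [0, 0, 0, 0],
    [0, 0, 0, 0],
    [0, 0, 0, 0],
  ],
  hand=0.085,
)

```text
time: 19.0
ee_pos: [0.5548, -0.1564, 0.134]
tcp_rot: [-180.0, 0.0, -12.1]
wrist_force: [0.3, -0.4, -0.1]
opening: 0.0818
grasp_force: 0.0
```

Request:
arm_command(
  series=[
    [0, 0, -0.01, 0],
    [0, 0, -0.025, 0],
    [0, 0, -0.04, 0],
    [0, 0, -0.05, 0],
    [0, 0, -0.05, 0],
  ],
)

```text
time: 19.5
ee_pos: [0.5557, -0.1567, 0.1866]
tcp_rot: [180.0, -0.2, -12.0]
wrist_force: [0.1, 0.5, -0.8]
opening: 0.0848
grasp_force: 0.0
```

```bash
python3 s.py
python3 - <<'E'
from h import *
c,K,M=cam("wrist");cv2.imwrite("pics/w6.png",np.clip(c["color"].astype(float)*2,0,255).astype(np.uint8)[100:400,150:420])
E
```

```text
[ 0.5557 -0.1567  0.1866] [179.99  -0.19 -12.04] [ 0.08  0.52 -0.78] [ 0.06 -0.02 -0.01] 176.3
```

View pics/w6.png

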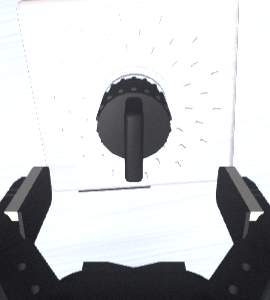

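The wing still lines up with the tool, upright at column 134 of the crop, and it didn't unwind. Next I'll turn the gripper back half a turn.

Request:
arm_command(
  series=[
    [0, 0, 0, -0.11],
    [0, 0, 0, -0.24],
    [0, 0, 0, -0.37],
    [0, 0, 0, -0.5],
    [0, 0, 0, -0.63],
  ],
)

```text
time: 20.05
ee_pos: [0.5546, -0.1564, 0.1833]
tcp_rot: [-180.0, 0.1, 24.4]
wrist_force: [-0.5, -0.1, 0.4]
opening: 0.0849
grasp_force: 0.0
```

Request:
arm_command(
  series=[
    [0, 0, 0, -0.13],
    [0, 0, 0, -0.26],
    [0, 0, 0, -0.39],
    [0, 0, 0, -0.52],
    [0, 0, 0, -0.65],
  ],
)

```text
time: 20.55
ee_pos: [0.5546, -0.1564, 0.1833]
tcp_rot: [-179.9, 0.0, 61.6]
wrist_force: [-0.8, 0.4, 0.2]
opening: 0.0853
grasp_force: 0.0
```

Request:
arm_command(
  series=[
    [0, 0, 0, -0.13],
    [0, 0, 0, -0.26],
    [0, 0, 0, -0.39],
    [0, 0, 0, -0.52],
    [0, 0, 0, -0.65],
  ],
)

```text
time: 21.05
ee_pos: [0.5546, -0.1565, 0.1833]
tcp_rot: [-179.9, -0.0, 98.8]
wrist_force: [-1.3, -0.3, 0.7]
opening: 0.0848
grasp_force: 0.0
```

Request:
arm_command(
  series=[
    [0, 0, 0, -0.13],
    [0, 0, 0, -0.26],
    [0, 0, 0, -0.39],
    [0, 0, 0, -0.52],
    [0, 0, 0, -0.65],
  ],
)

```text
time: 21.55
ee_pos: [0.5546, -0.1564, 0.1833]
tcp_rot: [-180.0, -0.1, 136.1]
wrist_force: [0.9, -0.0, 0.1]
opening: 0.0853
grasp_force: 0.0
```

Request:
arm_command(
  series=[
    [0, 0, 0, -0.13],
    [0, 0, 0, -0.26],
    [0, 0, 0, -0.39],
    [0, 0, 0, -0.5],
    [0, 0, 0, -0.56],
  ],
)

```text
time: 22.05
ee_pos: [0.5546, -0.1565, 0.1833]
tcp_rot: [180.0, -0.1, 168.1]
wrist_force: [0.7, -0.4, -0.8]
opening: 0.0849
grasp_force: 0.0
```

```bash
python3 s.py
```

```text
[ 0.5546 -0.1565  0.1833] [ 1.8000e+02 -7.0000e-02  1.6811e+02] [ 0.73 -0.41 -0.83] [-0.02  0.04  0.03] -3.9
```

Request:
arm_command(
  series=[
    [0, 0, 0.01, 0],
    [0, 0, 0.025, 0],
    [0, 0, 0.04, 0],
    [0, 0, 0.049, 0],
    [0, 0, 0.049, 0],
  ],
)

```text
time: 22.55
ee_pos: [0.554, -0.1563, 0.133]
tcp_rot: [180.0, -0.2, 167.8]
wrist_force: [-0.2, -0.6, 0.5]
opening: 0.0846
grasp_force: 0.0
```

Request:
arm_command(
  series=[
    [0, 0, 0, 0],
    [0, 0, 0, 0],
    [0, 0, 0, 0],
    [0, 0, 0, 0],
    [0, 0, 0, 0],
  ],
  hand=0.0,
)

```text
time: 23.05
ee_pos: [0.555, -0.1565, 0.1353]
tcp_rot: [-180.0, 0.0, 167.9]
wrist_force: [0.1, -1.0, 1.1]
opening: 0.0119
grasp_force: 2.9
```

Request:
arm_command(
  series=[
    [0, 0, 0.0001, 0.03],
    [0, 0, 0.0003, 0.06],
    [0, 0, 0.0005, 0.09],
    [0, 0, 0.0006, 0.12],
    [0, 0, 0.0006, 0.12],
  ],
)

```text
time: 23.55
ee_pos: [0.5552, -0.1567, 0.135]
tcp_rot: [-180.0, 0.1, 160.9]
wrist_force: [1.4, -3.2, 5.6]
opening: 0.0112
grasp_force: 59.9
```

```bash
python3 s.py
```

```text
[ 0.5552 -0.1567  0.135 ] [-1.7999e+02  7.0000e-02  1.6091e+02] [ 1.43 -3.23  5.65] [-0.52 -0.3   0.35] 3.3
```

Request:
arm_command(
  series=[
    [0, 0, -0.0004, 0.01],
    [0, 0, -0.0006, 0.02],
    [0, 0, -0.0006, 0.03],
    [0, 0, -0.0006, 0.03],
    [0, 0, -0.0006, 0.03],
  ],
)

```text
time: 24.05
ee_pos: [0.5552, -0.1568, 0.135]
tcp_rot: [-180.0, 0.0, 159.3]
wrist_force: [4.0, -3.8, 1.4]
opening: 0.011
grasp_force: 59.7
```

```bash
python3 s.py
```

```text
[ 0.5552 -0.1568  0.135 ] [-1.7998e+02  4.0000e-02  1.5926e+02] [ 4.01 -3.82  1.43] [-0.8  -0.88  0.65] 5.0
```

Hard stop at 0.65 N m, so the collar is fully down. Now release and retreat.

Request:
arm_command(
  series=[
    [0, 0, 0, 0],
    [0, 0, 0, 0],
    [0, 0, 0, 0],
    [0, 0, 0, 0],
    [0, 0, 0, 0],
  ],
  hand=0.085,
)

```text
time: 24.55
ee_pos: [0.5548, -0.1564, 0.135]
tcp_rot: [180.0, -0.0, 159.3]
wrist_force: [0.6, -0.1, -0.2]
opening: 0.0822
grasp_force: 0.0
```

Request:
arm_command(
  series=[
    [0, 0, -0.01, 0],
    [0, 0, -0.03, 0],
    [0, 0, -0.06, 0],
    [0, 0, -0.09, 0],
    [0, 0, -0.11, 0],
  ],
)

```text
time: 25.05
ee_pos: [0.5551, -0.1566, 0.2483]
tcp_rot: [180.0, 0.2, 159.3]
wrist_force: [0.8, -0.2, -0.9]
opening: 0.0853
grasp_force: 0.0
```

Request:
arm_command(
  series=[
    [0, 0, 0, 0],
    [0, 0, 0, 0],
    [0, 0, 0, 0],
    [0, 0, 0, 0],
    [0, 0, 0, 0],
  ],
)

```text
time: 25.55
ee_pos: [0.5546, -0.1564, 0.2443]
tcp_rot: [-180.0, -0.1, 159.3]
wrist_force: [1.1, 0.5, 0.1]
opening: 0.085
grasp_force: 0.0
```

```bash
python3 s.py
python3 - <<'E'
from h import *
c,K,M=cam("wrist");a=c["color"];b=cam("scene")[0]["color"]
cv2.imwrite("pics/w7.png",np.clip(np.hstack([a[60:360,130:430],cv2.resize(b[110:310,60:260],(300,300))]).astype(float)*1.7,0,255).astype(np.uint8))
E
```

```text
[ 0.5546 -0.1564  0.2443] [-1.7999e+02 -7.0000e-02  1.5927e+02] [1.14 0.52 0.07] [-0.01  0.05 -0.02] 5.0
```

View pics/w7.png

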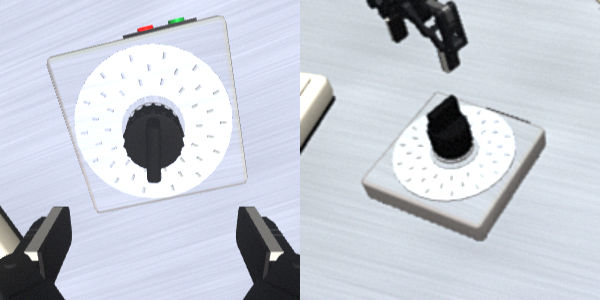

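The nut is seated upright on the spindle, at (153,140) in the left half, with its wing unmoved since release. The gripper is clear of everything.

```bash
python3 -c "
from workcell import bot
print(bot.job_done())"
```

```text
the job is handed in; nothing more can be done
None
```

The black hand nut is threaded onto the spindle and tightened to a hard stop, about 2.6 rad forward of the drop at 0.65 N m. The collar should be fully down, though its travel was judged from torque, turn and nut height rather than measured. The nut is released, the jar was left alone, and the job was handed in at about 26 s.

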